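# Close the leaf drill jig with its quarter-turn clamp bolt

### The job

Clamp the drill jig's leaf: take the T-headed bolt with the lever from the wooden rack, drop its head into the jig's T-slot in front of the leaf and slide it along by feel until its shank bears against the closed end of the leaf's fork, without ramming it. Then turn its lever a quarter turn clockwise (seen from above) up to its stop, so that the head locks across the slot, and leave it standing home in the fork. Leave the leaf down and the other things where they are.

Things in the scene. Friction and masses are not known exactly. Their poses are not given: they have to be found in the camera images.
- bolt: Quarter-turn clamp bolt, steel, black hub and lever, 96 mm tall, 0.22 kg. Origin on its axis half-way up (48 mm above its underside); z up, x along the lever. Above the underside: T-head 0-10 mm, shank 14 mm diameter to 50, flange 44 mm diameter 50-60, hub block 60-96 mm, 30 mm (x) by 24 mm (y) with flat sides to grip. It stands head down in a rack pocket.
- lever_end (a point): Centre of the lever's round end (20 mm across, 14 mm high): 85 mm from the bolt's axis along +x, 40 mm above its origin (88 mm above its underside). The lever is a bar 14 mm wide, 12 mm high. If it trails (points away from the leaf) as the bolt goes in, pushing this end round clockwise and inwards keeps the shank in the fork. Axes as the bolt.
- t_head (a point): Centre of the bolt's T-head, 43 mm under the bolt's origin. The head is 38 mm long along the lever's direction, 15 mm wide, 10 mm thick. Its ends are stepped (S-shaped): in the slot's channel it turns freely clockwise seen from above to a stop some 85 to 100 degrees from the slot, but anticlockwise jams at about 55 degrees. Turning may roll the bolt 5 to 8 mm back along the slot if nothing keeps it in the fork. Axes as the bolt.
- rack: Fixed wooden block 74 x 210 x 35 mm, origin at the centre of its underside, z up. Three equal pockets in its top, 43 mm (x) by 19 mm (y), 18 mm deep, at y = -70, 0 and +70 mm. The clamp bolt stands in any one, lever along the rack's +x within a few degrees of play; pins without a lever stand in the other two.
- jig: Fixed aluminium plate, slot ground and oiled, 320 (x) x 130 (y) x 32 mm, origin at the centre of its underside, z up. T-slot along x, full length, at y = 0: mouth 18 mm wide, lips z 22 to 32 mm, channel below 40 mm wide, its floor at z = 8 mm. Clear of anything from x = -160 to -20 mm; the leaf lies beyond, so the bolt slides along +x into its fork.
- leaf: Steel strap 60 mm wide, 10 mm thick, on a free hinge at the jig's +x end, kept down by its weight on a pile of boards; its top is at jig z = 56 mm, 2 mm under the flange of a bolt whose head is on the slot floor. Origin on the hinge pin, axes as the jig. Free end: an open fork 17 mm wide, tine tips at jig x = -20 mm, closed end at +14 mm; the head cannot pass down through it.
- fork_home (a point): Where the bolt's axis is when its shank bears against the closed end of the fork: on the leaf's centre line, mid-thickness, 27 mm inside the tine tips (jig x = 7 mm, y = 0, z = 51 mm). Axes as the leaf.
- ball_pin: A plain round steel pin with a collar and a 32 mm black ball knob, 92 mm tall, origin at the centre of its foot. Stands in a rack pocket; not needed, leave it there.
- knurl_pin: A plain round steel pin with a 34 mm dark cylindrical knob, 78 mm tall, origin at the centre of its foot. Stands in a rack pocket; not needed, leave it there.
- pencils: Bystander: round wooden cup of pencils, 72 mm diameter, origin at the centre of its foot.
- tape: Bystander: roll of tape lying flat, 104 mm diameter, 24 mm high, origin at the centre of its underside.
- glue: Bystander: white plastic glue bottle, 60 mm diameter, 150 mm tall, origin at the centre of its foot.
- mallet: Bystander: hammer lying flat, 260 mm long, origin under its middle.
- glove_form: Bystander: wooden hand form on a round foot of 110 mm, about 225 mm tall, origin at the centre of its foot.
- pin_tray: Bystander: small divided wooden tray 100 x 160 x 40 mm, origin at the centre of its underside.
- books: Bystander: pile of catalogues about 210 x 290 x 74 mm, origin at the centre of its underside.

How it is judged (in metres and radians):
On the way, in this order (a step that is already met when the one before it is completed fails the run):
1. the bolt's T-head is down in the T-slot, lengthwise, in the clear stretch in front of the leaf, the bolt upright (z of bolt in the frame of jig below 0.066 m and y of bolt in the frame of jig between -0.006 and 0.006 m and x of bolt in the frame of fork_home below -0.035 m and x of bolt in the frame of jig above -0.16 m and angle between the x axis of bolt and the x axis of jig, either way round below 0.2 rad and angle between bolt's own z axis and vertical below 0.15 rad), for 0.1 s.
2. the bolt has been slid home: head still lengthwise in the slot, shank bearing with at least 2 N on the closed end of the fork (contact force between bolt and leaf above 2 N and horizontal distance between bolt and fork_home below 0.005 m and angle between the x axis of bolt and the x axis of jig, either way round below 0.3 rad and z of bolt in the frame of jig below 0.066 m), for 0.1 s.
At the end, for the whole second after the job is handed in: The bolt stands upright (0.15 rad) and at rest (0.08 m/s), its head under the slot's lips (origin under 61 mm above the jig's underside) and at least 1.2 rad (69 degrees) across the slot, its axis within 6 mm of fork_home; the leaf is down (0.04 rad) (horizontal distance between bolt and fork_home below 0.006 m and angle between the x axis of bolt and the x axis of jig, either way round above 1.2 rad and z of bolt in the frame of jig below 0.061 m and angle between bolt's own z axis and vertical below 0.15 rad and angle between leaf's own z axis and vertical below 0.04 rad and linear speed of bolt below 0.08 m/s); the robot touches nothing.
It fails at once if the bolt is rammed against the leaf with more than 60 N (contact force between bolt and leaf above 60 N).
It fails at once if the leaf is lifted by more than 0.15 rad (angle between leaf's own z axis and vertical above 0.15 rad).
It fails at once if a bystander is moved by more than 40 mm (distance of any of pencils, tape, glue, mallet, glove_form, pin_tray, books, ball_pin, knurl_pin from where it was at the start of the episode above 0.04 m).
It also fails if it takes over 61 s, if anything falls off the work surface, if the arm or the gripper's body presses on something with over 40 N, if the wrist force passes 120 N, or if a joint passes its speed limit or range.

### The arm

A 6-joint arm with a two-finger parallel gripper is mounted at the origin on the work surface. World frame = base frame: x ahead of the robot, y to its left, z up, the work surface at z = 0. Lengths are in mm, angles in rad, forces in N, time in s.
With the tool pointing down it reaches from about 400 to 925 mm from the base axis. Payload 12.5 kg.
Tool frame: the origin (TCP) lies midway between the tips of the shut fingers; the grasp point (between the pads) lies 19 mm behind it (env.tcp_to_grasp is the distance from the TCP to the grasp point, in mm); z points along the fingers, y is the line along which they close (so a half turn about z gives the same grasp; the last joint's range is limited). The gripper opens to 95 mm and grips with 3 to 60 N. Pads are 20 mm wide; open, the fingers measure 119 mm over their backs; the gripper's body (75 mm by 180 mm) begins 59 mm behind the grasp point.
Start: joints at [-1.336, 0.491, 1.559, -0, 1.092, -0.106], TCP at [208.925, -589.068, 180.761] pointing down, gripper open.
Joint ranges: [-3.1, 3.1], [-0.84, 2.19], [0.05, 2.79], [-1.13, 4.28], [0.06, 2.93], [-2.69, 2.69]. Speed limits (rad/s): [2.22, 2.22, 2.79, 3.14, 3.14, 3.14].

### API

Orientations are given as [roll, pitch, yaw] about the fixed x, y, z axes, in that order (R = Rz(yaw) Ry(pitch) Rx(roll)).
In Python, from cell import env gives the robot as it stands. The module is installed in compiled form; this text tells all that it offers.
- The arm moves only by the tool step_arm, never from a script. Its argument "plan" is a list that holds one entry, the list of rows, each a list of 5 numbers: the shift along the tool's x, y, z in mm, then the turn about the tool's z in degrees, then the opening, from -1 (shut) to 1 (fully open). A call has 1 to 8 rows; each row is the pose to reach, as a shift and turn from the pose commanded when the call began, along the tool's axes at that moment; what a row does not reach only later rows make up. A row lasts 1/12 s, in which the tool goes at most 41.7 mm and 7.16 degrees, less where a joint would pass 70% of its speed; a pose out of reach is approached as far as the arm can. A call with a gripper value outside its range is refused whole. The fingers move at their own pace and stop on an object; the grip force is fixed at half the most. Time passes only in rows, so rows that repeat a pose let the fingers close. It gives the time, the measured TCP pose, the force, the opening and the grip force at its end, in the units of the state.
- env.state(): the state, without advancing time (a new reading comes with each control period).
- env.read_camera(name): name is "side" or "top"; returns the picture (400x640x3 uint8, blue, green, red); there is no depth.
- env.get_calibration(name): a dict with "K" (3x3 intrinsics, pixels), "extrinsics" (4x4, takes a point from world to camera coordinates). Camera axes: x right, y up, looking along -z (the intrinsics and any distortion apply to the point x, -y, -z); pixel columns grow to the right and rows downward; lengths in mm; the calibration is good to about 2 mm. A picture is of the moment at which its call begins. get_calibration takes no time and is no camera call.
- env.job_done(): hands the job in; it is judged then, once.
The state is a dict: "t": time; "joints": joint angles; "qvel": joint speeds; "tau": joint torques, N m; "eef_pos": TCP position; "tcp_rot": TCP orientation; "ft_force": force on the tool from outside, world axes, zero at the start; "moment": the same for the moment, N m; "opening": opening from 0.0 (shut) to 1.0 (fully open); "grip_force": force on a finger pad.
Only numpy, scipy, OpenCV 4.12 (cv2) and the standard library are available. Lean on these libraries where they do the work, as an engineer would, in place of code of your own. Each camera call takes 0.05 s, during which the arm holds its last target. There are 200 camera calls.

## Working session

There is one attempt and no reset: what is moved stays moved. The work goes in short steps, Python scripts to look and compute and a tool call to move; the robot and the scene stay as the last step left them, time stands still between calls to the robot, and variables do not carry over. Pictures are saved under pics/ and viewed, at most 10 in all, crops included, and the job is handed in when it is done.

Besides the shell and the picture viewer there is one more tool, called after "Call:" as name(argument=value, ...), one argument or row to a line, values as JSON. step_arm: Moves the arm, as the interface text tells. Its arguments: {"type":"object","properties":{"plan":{"type":"array"}},"required":["plan"]}

```bash
mkdir -p pics
python3 - <<'E'
from cell import env
import cv2
for n in("top","side"):
    cv2.imwrite(f"pics/{n}0.png",env.read_camera(n))
    c=env.get_calibration(n);print(n,c)
s=env.state();print(s)
E
```

```text
top {'K': array([[367.3934687 ,   0.        , 315.94914887],
       [  0.        , 367.3934687 , 192.67661838],
       [  0.        ,   0.        ,   1.        ]]), 'extrinsics': array([[ 5.85675351e-03, -9.99946103e-01,  8.57262363e-03,
        -4.99869588e+01],
       [ 9.99199435e-01,  6.19122414e-03,  3.95241490e-02,
        -5.39698059e+02],
       [-3.95750938e-02,  8.33427749e-03,  9.99181841e-01,
        -1.45815690e+03],
       [ 0.00000000e+00,  0.00000000e+00,  0.00000000e+00,
         1.00000000e+00]])}
side {'K': array([[424.66582756,   0.        , 317.39926179],
       [  0.        , 424.66582756, 196.82989258],
       [  0.        ,   0.        ,   1.        ]]), 'extrinsics': array([[ 9.81292077e-01, -1.91996992e-01, -1.42483563e-02,
        -5.49585161e+02],
       [ 1.25340275e-01,  5.80926896e-01,  8.04247323e-01,
        -1.27907475e+02],
       [-1.46135813e-01, -7.90987419e-01,  5.94123916e-01,
        -1.44285411e+03],
       [ 0.00000000e+00,  0.00000000e+00,  0.00000000e+00,
         1.00000000e+00]])}
{'t': 0.1, 'joints': array([-1.33560002e+00,  4.91469503e-01,  1.55936948e+00, -1.54278680e-05,
        1.09168535e+00, -1.05613488e-01]), 'qvel': array([ 4.41680541e-04, -1.90833393e-03, -1.50524641e-03,  8.44339719e-04,
       -7.27015023e-05, -7.01200245e-04]), 'tau': array([ 2.65969269e-03, -6.13621688e+01, -2.58605629e+01,  6.94023189e-02,
        4.70129214e-02, -5.92465699e-05]), 'eef_pos': array([ 208.86124043, -588.82074346,  180.2452491 ]), 'tcp_rot': array([-3.14066472e+00, -8.46073995e-05,  3.40816870e-01]), 'ft_force': array([ 0.80313105,  0.24189281, -0.93638322]), 'moment': array([0.01511378, 0.00012517, 0.02040831]), 'grip_force': 0.0, 'opening': 0.9991697223252369}
```

View pics/top0.png

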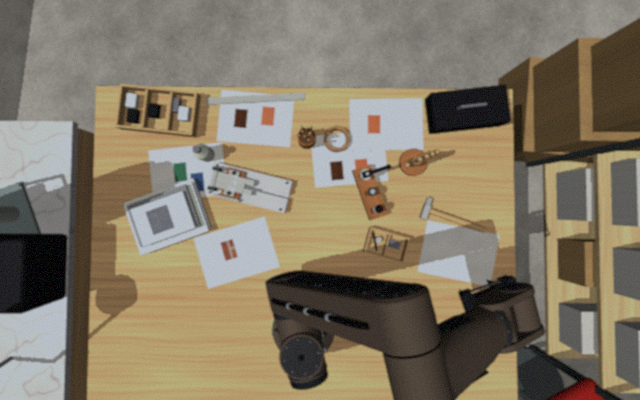

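View pics/side0.png

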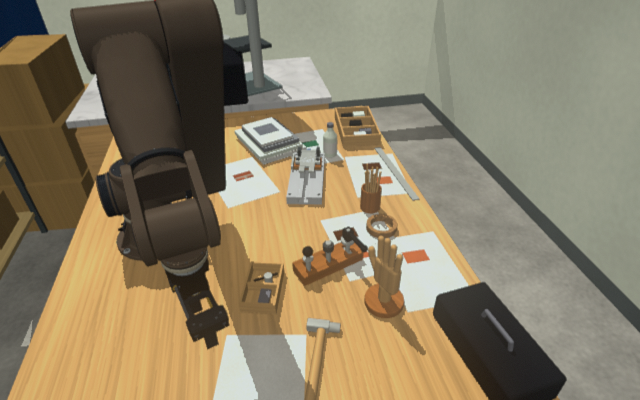

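The top view shows the rack at about (371,192), with the bolt in its far pocket and the lever pointing right towards the glove form at (412,162). The jig is at about (250,187) with the leaf on its left half. I'll zoom in on both.

Run:
```python
import cv2,numpy as np
t=cv2.imread("pics/top0.png");s=cv2.imread("pics/side0.png")
f=lambda im,x,y,w,h,k:cv2.resize(im[y:y+h,x:x+w],None,fx=k,fy=k,interpolation=cv2.INTER_CUBIC)
a=f(t,200,150,100,70,4) # 400x280
b=f(t,345,150,100,70,4)
c=f(s,270,130,100,80,4)
d=f(s,285,215,100,80,4)
cv2.imwrite("pics/z.png",np.vstack([np.hstack([a,b]),np.hstack([c,d])]))
```

```text
(no output)
```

View pics/z.png

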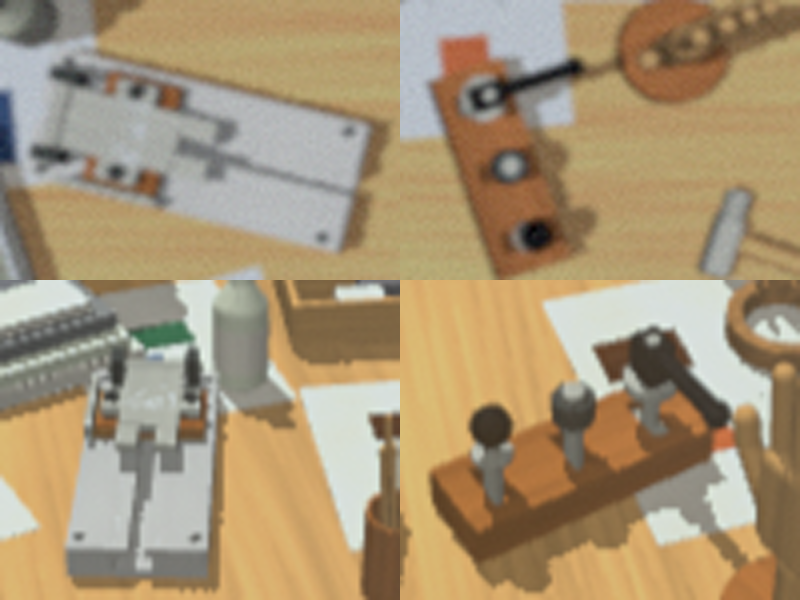

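```bash
cat > h.py <<'E'
from cell import env
import numpy as np, cv2
def bp(n,u,v,z):
    c=env.get_calibration(n);K=c["K"];E=c["extrinsics"];R=E[:3,:3];t=E[:3,3]
    d=np.linalg.inv(K)@[u,v,1];d=R.T@(d*[1,-1,-1]);o=-R.T@t
    return o+d*(z-o[2])/d[2]
def pj(n,p):
    c=env.get_calibration(n);q=c["extrinsics"]@np.append(p,1);q=c["K"]@(q[:3]*[1,-1,-1]);return q[:2]/q[2]
E
python3 - <<'E'
from h import *
np.set_printoptions(precision=1,suppress=True)
T=lambda x,y,z,o:bp("top",o[0]+x/4,o[1]+y/4,z)
J=(200,150);R=(245,150)
for n,x,y,z in [("far R corner",372,122,32),("near R corner",340,250,32),("slot R end",355,190,32),("slot mid",290,173,32),("tine a",225,130,56),("tine b",210,170,56),("forkend",178,143,56)]: print(n,T(x,y,z,J))
for n,x,y,z in [("hub",487,97,113),("lever end",575,68,111),("rack far L",432,82,35),("rack far R",500,62,35),("near R",575,250,35),("glove foot",672,50,0),("lever end tip 95",580,67,105)]: print(n,T(x,y,z,R))
S=lambda x,y,z,o:bp("side",o[0]+x/4,o[1]+(y-280)/4,z)
J=(270,130);R=(185,215)
for n,x,y,z in [("slot R end",143,550,32),("cornerA",67,548,32),("cornerB",216,552,32),("forkend",150,428,56)]:print("side",n,S(x,y,z,J))
for n,x,y,z in [("hubtop",655,340,113),("lever end",715,410,105)]:print("side",n,S(x,y,z,R))
E
```

```text
far R corner [586.7  44.2  32. ]
near R corner [460.4  74.6  32. ]
slot R end [519.5  60.4  32. ]
slot mid [535.8 124.5  32. ]
tine a [576.2 185.2  56. ]
tine b [537.4 199.2  56. ]
forkend [563.3 230.5  56. ]
hub [ 605.9 -235.1  113. ]
lever end [ 633.9 -317.8  111. ]
rack far L [ 627.5 -192.2   35. ]
rack far R [ 647.8 -259.4   35. ]
near R [ 462.8 -333.2   35. ]
glove foot [ 665.2 -439.2    0. ]
lever end tip 95 [ 635.5 -323.8  105. ]
side slot R end [528.6  57.6  32. ]
side cornerA [461.2  75.3  32. ]
side cornerB [592.9  40.6  32. ]
side forkend [564.8 222.5  56. ]
side hubtop [ 610.8 -239.5  113. ]
side lever end [ 636.4 -314.1  105. ]
```

Call:
step_arm(
  plan=[
    [[30, -12, -10, -6, 0.05], [70, -28, -20, -12, 0.05], [107, -43, -30, -18, 0.05], [145, -58, -40, -24, 0.05], [182, -73, -40, -30, 0.05], [219, -88, -40, -36, 0.05], [257, -103, -40, -42, 0.05], [294, -118, -40, -48, 0.05]],
  ],
)

```text
t: 0.77
eef_pos: [447.8, -377.9, 220.7]
tcp_rot: [-3.141, -0.0, 1.184]
ft_force: [0.2, -0.5, -1.0]
opening: 0.538
grip_force: 0.0
```

```bash
cat >> h.py <<'E'
def tgt(x,y,z,yawdeg):
    s=env.state();yw=s["tcp_rot"][2];p=s["eef_pos"];d=np.array([x,y])-p[:2];c,q=np.cos(yw),np.sin(yw)
    dy=(yawdeg-np.degrees(yw)+180)%360-180
    print("at",p.round(1),s["tcp_rot"].round(3),"t",round(s["t"],2),"F",s["ft_force"].round(1),"M",s["moment"].round(2),"open",round(s["opening"],3),"grip",round(s["grip_force"],1))
    print("shift",np.round([c*d[0]+q*d[1],q*d[0]-c*d[1],p[2]-z,-dy],1))
E
python3 -c "
from h import *
tgt(608,-237,180,108.5)"
```

```text
at [ 447.8 -377.9  220.7] [-3.141 -0.     1.184] t 0.77 F [ 0.2 -0.5 -1. ] M [-0.05 -0.07  0.02] open 0.538 grip 0.0
shift [190.9  95.2  40.7 -40.7]
```

Call:
step_arm(
  plan=[
    [[30, 15, 5, -7, 0.05], [65, 32, 10, -14, 0.05], [100, 49, 15, -21, 0.05], [135, 66, 20, -28, 0.05], [165, 82, 25, -35, 0.05], [191, 95, 30, -41, 0.05], [191, 95, 30, -41, 0.05], [191, 95, 30, -41, 0.05]],
  ],
)

```text
t: 1.43
eef_pos: [607.8, -238.1, 189.7]
tcp_rot: [-3.14, -0.001, 1.896]
ft_force: [0.5, -0.0, -0.4]
opening: 0.526
grip_force: 0.0
```

Run:
```python
from h import *
tgt(608,-237,180,108.5)
f=lambda im,x,y,w,h,k:cv2.resize(im[y:y+h,x:x+w],None,fx=k,fy=k,interpolation=cv2.INTER_CUBIC)
a=env.read_camera("top");b=env.read_camera("side")
cv2.imwrite("pics/g1.png",np.hstack([f(a,330,130,80,100,5),f(b,300,200,80,100,5)]))
```

```text
at [ 607.8 -238.1  189.7] [-3.140e+00 -1.000e-03  1.896e+00] t 1.43 F [ 0.5 -0.  -0.4] M [-0.01 -0.1  -0.04] open 0.526 grip 0.0
shift [1.  0.5 9.7 0.1]
```

View pics/g1.png

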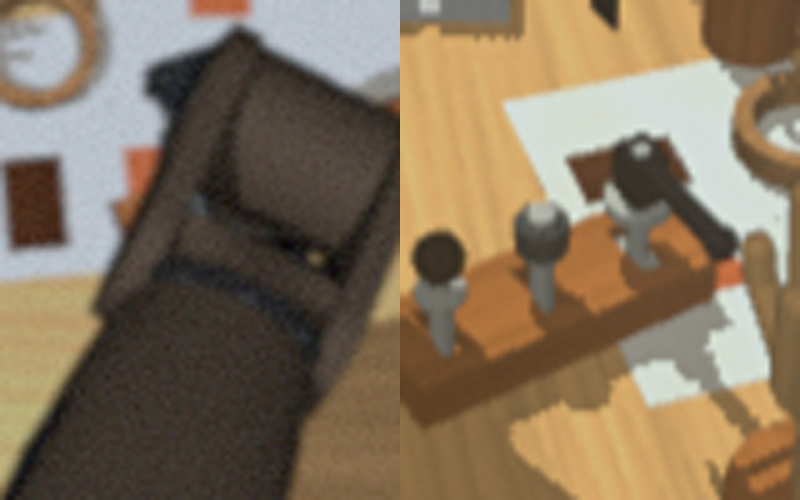

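Side crop: the hub top is at pixel (348,229), which agrees with (608,-238), and the bolt stands upright with nothing around it. Descending now.

Call:
step_arm(
  plan=[
    [[0, 0, 25, 0, 0.05], [0, 0, 50, 0, 0.05], [0, 0, 70, 0, 0.05], [0, 0, 85, 0, 0.05], [0, 0, 95, 0, 0.05], [0, 0, 104, 0, 0.05], [0, 0, 104, 0, 0.05]],
  ],
)

```text
t: 2.12
eef_pos: [606.5, -239.9, 85.6]
tcp_rot: [-3.14, -0.001, 1.893]
ft_force: [0.1, 0.4, 0.2]
opening: 0.525
grip_force: 0.0
```

Run:
```python
from h import *
tgt(608,-237,85,108.5)
f=lambda im,x,y,w,h,k:cv2.resize(im[y:y+h,x:x+w],None,fx=k,fy=k,interpolation=cv2.INTER_CUBIC)
b=env.read_camera("side")
cv2.imwrite("pics/g2.png",f(b,290,150,110,100,5))
```

```text
at [ 606.5 -239.9   85.6] [-3.140e+00 -1.000e-03  1.893e+00] t 2.12 F [0.1 0.4 0.2] M [ 0.06 -0.13 -0.01] open 0.525 grip 0.0
shift [ 2.3  2.3  0.6 -0.1]
```

View pics/g2.png

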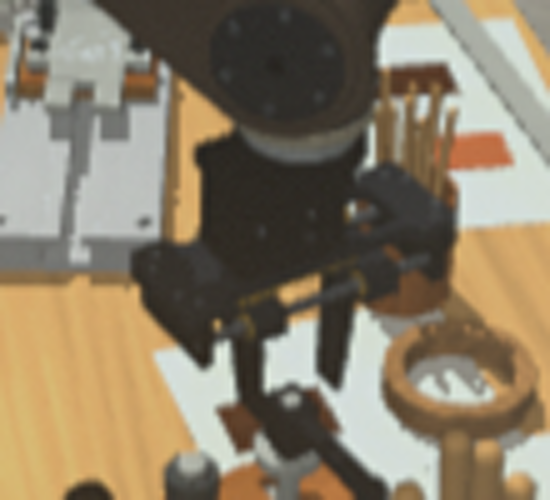

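Run:
```python
from h import *
s=env.state();yw=s["tcp_rot"][2];p=s["eef_pos"];y=np.array([np.sin(yw),-np.cos(yw),0])
print(p, s["t"])
for k in (-25,0,25): print(k,pj("side",p+k*y), ((pj("side",p+k*y)-[290,150])*5).round())
print(((pj("side",[608,-237,113])-[290,150])*5).round(),((pj("side",[608,-237,77])-[290,150])*5).round())
```

```text
[ 607.00831111 -239.88600508   86.620617  ] 2.1667
-25 [340.32719942 239.63692418] [252. 448.]
0 [347.31214729 236.82215474] [287. 434.]
25 [354.19255869 234.04951104] [321. 420.]
[288. 398.] [287. 443.]
```

The tips look about 15 mm higher than the TCP, which fits a linkage that extends as it shuts. There is still clearance over the flange, so I'll close.

Call:
step_arm(
  plan=[
    [[0, 1, 0, 0, -0.2], [0, 1, 0, 0, -0.4], [0, 1, 0, 0, -0.7], [0, 1, 0, 0, -1], [0, 1, 0, 0, -1], [0, 1, 0, 0, -1], [0, 1, 0, 0, -1], [0, 1, 0, 0, -1]],
  ],
)

```text
t: 2.83
eef_pos: [608.3, -239.1, 86.8]
tcp_rot: [-3.142, 0.0, 1.894]
ft_force: [0.4, 0.7, -0.1]
opening: 0.033
grip_force: 0.0
```

Run:
```python
from h import *
tgt(608,-237,85,108.5)
f=lambda im,x,y,w,h,k:cv2.resize(im[y:y+h,x:x+w],None,fx=k,fy=k,interpolation=cv2.INTER_CUBIC)
b=env.read_camera("side")
cv2.imwrite("pics/g3.png",f(b,310,190,80,70,6))
```

```text
at [ 608.3 -239.1   86.8] [-3.142  0.     1.894] t 2.83 F [ 0.4  0.7 -0.1] M [-0.05 -0.13  0.05] open 0.033 grip 0.0
shift [2.1 0.3 1.8 0. ]
```

View pics/g3.png

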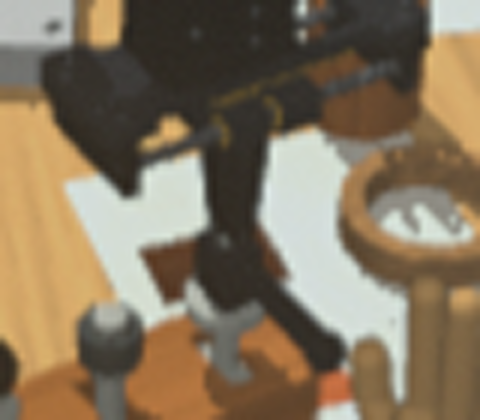

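Run:
```python
from h import *
print(env.tcp_to_grasp, env.state()["joints"])
f=lambda im,x,y,w,h,k:cv2.resize(im[y:y+h,x:x+w],None,fx=k,fy=k,interpolation=cv2.INTER_CUBIC)
s0=cv2.imread("pics/side0.png");b=env.read_camera("side");t0=cv2.imread("pics/top0.png")
def mk(im,n,o,pts,w,h,k):
    c=f(im,o[0],o[1],w,h,k)
    for p,col in pts:
        q=(pj(n,p)-o+.5)*k;print(n,p,pj(n,p));cv2.drawMarker(c,tuple(int(v) for v in q),col,0,12,1)
    return c
R,G,B=(0,0,255),(0,255,0),(255,255,0)
A=mk(s0,"side",(160,270),[([208.9,-588.8,180.2],R),([208.9,-588.8,280],G)],100,100,4)
C=mk(b,"side",(300,180),[(env.state()["eef_pos"],R),([608,-237,113],G),([608,-237,77],B)],100,100,4)
cv2.imwrite("pics/chk.png",np.hstack([A,C]))
```

```text
18.8 [-4.75455108e-01  6.28883175e-01  1.57772652e+00 -1.10975937e-04
  9.34983756e-01 -7.98737775e-01]
side [208.9, -588.8, 180.2] [207.00488655 337.74976144]
side [208.9, -588.8, 280] [198.5066126  307.16628764]
side [ 608.34242838 -239.06163483   86.71810739] [347.67194282 236.55941091]
side [608, -237, 113] [347.63672987 229.58344751]
side [608, -237, 77] [347.30642049 238.51284456]
```

View pics/chk.png

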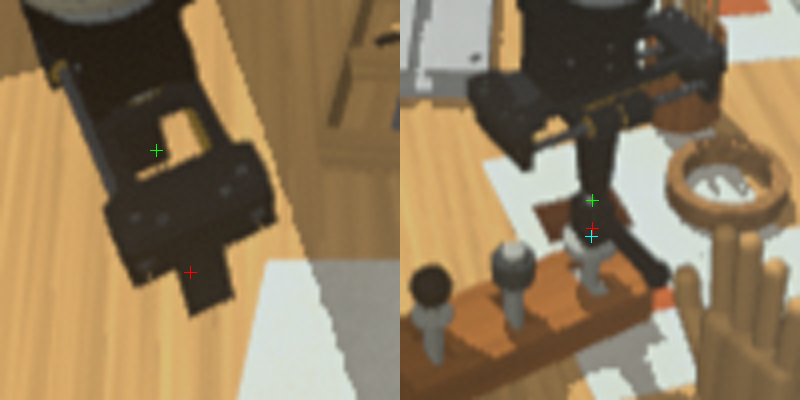

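The fingers shut on nothing. In both frames the real fingertips appear about 27 mm higher than the reported TCP (7-10 px), so I'll reopen and go lower, watching the force.

Call:
step_arm(
  plan=[
    [[0, 0, -6, 0, 0.05], [0, 0, -6, 0, 0.05], [0, 0, -6, 0, 0.05], [0, 0, -6, 0, 0.05], [0, 0, 2, 0, 0.05], [0, 0, 8, 0, 0.05], [0, 0, 13, 0, 0.05], [0, 0, 13, 0, 0.05]],
  ],
)

```text
t: 3.6
eef_pos: [607.6, -238.8, 72.0]
tcp_rot: [-3.14, -0.002, 1.894]
ft_force: [-0.4, 0.1, -0.4]
opening: 0.498
grip_force: 0.0
```

Call:
step_arm(
  plan=[
    [[0, 0, 4, 0, 0.05], [0, 0, 8, 0, 0.05], [0, 0, 11, 0, 0.05], [0, 0, 11, 0, 0.05]],
  ],
)

```text
t: 3.93
eef_pos: [608.0, -239.0, 62.0]
tcp_rot: [-3.141, -0.001, 1.894]
ft_force: [-1.2, 1.3, -0.1]
opening: 0.52
grip_force: 0.0
```

Call:
step_arm(
  plan=[
    [[0, 0, 0, 0, -0.3], [0, 0, 0, 0, -0.5], [0, 0, 0, 0, -0.5], [0, 0, 0, 0, -0.5], [0, 0, 0, 0, -0.6], [0, 0, 0, 0, -0.7], [0, 0, 0, 0, -0.7]],
  ],
)

```text
t: 4.52
eef_pos: [608.4, -239.2, 62.9]
tcp_rot: [3.141, 0.0, 1.894]
ft_force: [0.5, -0.1, 0.7]
opening: 0.251
grip_force: 30.0
```

Run:
```python
from h import *
tgt(608,-237,62,108.5)
f=lambda im,x,y,w,h,k:cv2.resize(im[y:y+h,x:x+w],None,fx=k,fy=k,interpolation=cv2.INTER_CUBIC)
b=env.read_camera("side")
cv2.imwrite("pics/g4.png",f(b,310,190,80,70,6))
```

```text
at [ 608.4 -239.2   62.9] [3.141 0.    1.894] t 4.52 F [ 0.5 -0.1  0.7] M [-0.04 -0.12 -0.05] open 0.251 grip 30.0
shift [2.2 0.3 0.9 0. ]
```

View pics/g4.png

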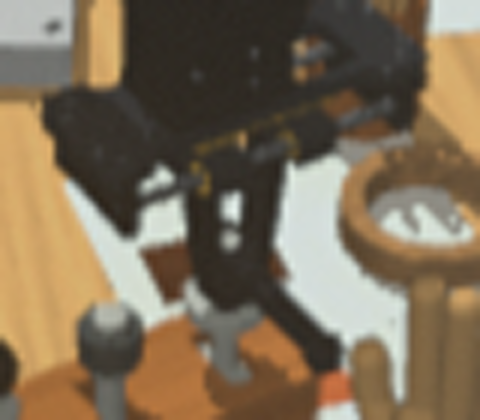

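Gripped: the opening is 24 mm, which is the hub's width, at 30 N. The reported TCP is therefore about 28 mm below the real tips. Next I'll lift the bolt clear and rectify the jig views on the z=32 plane.

Call:
step_arm(
  plan=[
    [[0, 0, -6, 0, -0.7], [0, 0, -14, 0, -0.7], [0, 0, -24, 0, -0.7], [0, 0, -36, 0, -0.7], [0, 0, -48, 0, -0.7], [0, 0, -60, 0, -0.7], [0, 0, -70, 0, -0.7], [0, 0, -70, 0, -0.7]],
  ],
)

```text
t: 5.23
eef_pos: [609.2, -239.5, 135.7]
tcp_rot: [3.139, 0.003, 1.894]
ft_force: [-0.2, 0.4, -2.0]
opening: 0.249
grip_force: 30.0
```

Run:
```python
from h import *
tgt(540,120,130,75.8)
# jig frame guess: end centre (525,59), yaw 75.8; u along jig from end, v lateral (+left)
a=np.radians(75.8);ex=np.array([np.cos(a),np.sin(a)]);ey=np.array([-ex[1],ex[0]])
out=[]
for n in("top","side"):
    im=np.mean([env.read_camera(n).astype(np.float32) for _ in range(6)],0)
    np.save(n+".npy",im)
    # dest 380x190: u=-20..230 ->3.0 px/mm? use 2 px/mm: v -85..85
    U,V=np.meshgrid(np.arange(-20,180,.5),np.arange(80,-80,-.5))
    P=np.array([525,59])+U[...,None]*ex+V[...,None]*ey
    c=env.get_calibration(n);X=np.dstack([P,np.full(U.shape,32.)])@c["extrinsics"][:3,:3].T+c["extrinsics"][:3,3]
    X=X*[1,-1,-1];q=X@c["K"].T;q=q[...,:2]/q[...,2:]
    r=cv2.remap(im,q[...,0].astype(np.float32),q[...,1].astype(np.float32),cv2.INTER_CUBIC).clip(0,255).astype(np.uint8)
    np.save(n+"_r.npy",r)
    g=cv2.cvtColor(r,cv2.COLOR_BGR2GRAY)
    for u0 in (20,60,100):
        pr=g[:,(u0)*2+40-20:(u0)*2+40+20].mean(1)
        print(n,u0,[int(x) for x in pr[::4]])
    out.append(r)
cv2.imwrite("pics/rect.png",np.vstack(out)[:600] if 0 else cv2.resize(np.hstack(out),None,fx=1,fy=1))
```

```text
at [ 609.2 -239.5  135.7] [3.139e+00 3.000e-03 1.894e+00] t 5.23 F [-0.2  0.4 -2. ] M [ 0.01 -0.11 -0.03] open 0.249 grip 30.0
shift [362.9  48.6   5.7  32.7]
top 20 [161, 160, 159, 159, 163, 168, 173, 174, 169, 161, 150, 145, 147, 156, 167, 178, 184, 186, 186, 186, 185, 185, 185, 185, 185, 184, 183, 184, 186, 187, 186, 184, 179, 169, 158, 147, 145, 152, 165, 177, 184, 185, 184, 183, 183, 184, 185, 185, 185, 185, 185, 185, 185, 184, 184, 185, 185, 186, 185, 185, 183, 178, 170, 158, 150, 146, 149, 155, 161, 161, 153, 141, 129, 125, 129, 139, 149, 154, 157, 158]
top 60 [157, 159, 160, 163, 167, 173, 179, 183, 186, 187, 187, 187, 187, 187, 187, 188, 188, 188, 187, 188, 187, 187, 187, 187, 187, 187, 186, 186, 188, 189, 189, 187, 180, 170, 157, 146, 144, 153, 167, 178, 184, 186, 186, 185, 186, 187, 187, 187, 187, 187, 186, 185, 186, 187, 187, 187, 188, 188, 187, 187, 187, 187, 187, 187, 187, 187, 187, 186, 181, 171, 156, 137, 123, 118, 126, 139, 153, 162, 167, 168]
top 100 [158, 158, 159, 161, 166, 172, 178, 182, 185, 187, 187, 186, 187, 187, 187, 187, 187, 188, 188, 187, 187, 187, 186, 1
[... 774 characters left out ...]
, 193, 192, 192, 192, 192, 192, 191, 191, 192, 193, 193, 193, 194, 193, 189, 163, 126, 109, 117, 131, 151, 175, 191, 195, 193, 192, 192, 192, 192, 191, 191, 191, 191, 190, 191, 191, 192, 192, 195, 185, 154, 110, 75, 52, 50, 54, 57, 61, 66, 67, 64, 60, 58, 58, 58, 58, 58, 58, 58, 58, 58, 58]
side 100 [170, 170, 172, 176, 181, 187, 191, 191, 191, 191, 191, 191, 191, 191, 192, 192, 192, 192, 191, 191, 191, 190, 190, 190, 189, 190, 191, 193, 193, 192, 193, 188, 178, 155, 130, 113, 114, 116, 115, 119, 126, 152, 180, 195, 192, 192, 190, 190, 189, 189, 189, 189, 189, 190, 190, 190, 190, 190, 190, 191, 191, 191, 190, 189, 188, 188, 188, 186, 174, 154, 123, 100, 94, 102, 108, 123, 151, 175, 179, 176]
```

View pics/rect.png

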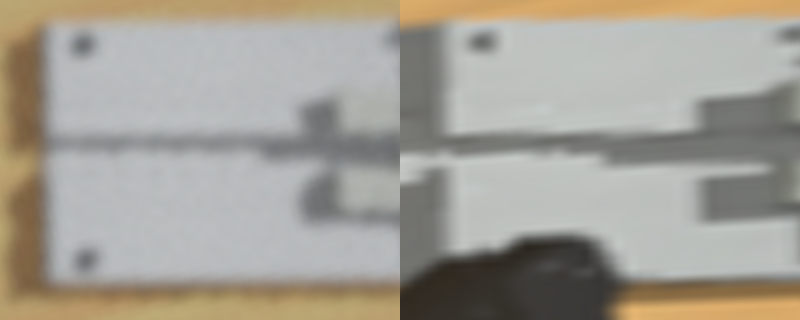

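Rectified view (top half left, side half right): the jig's edges are at v≈+70 and −60 mm, its end at u≈3 mm and the slot's upper lip at v≈13-14 mm. The width comes out at 130 mm, as specified. The centre line runs through (521,63) at 76°, and fork_home is about (561.5,225). I'll carry the bolt above the clear stretch.

Call:
step_arm(
  plan=[
    [[12, 2, 0, 2, -0.7], [38, 6, 0, 5, -0.7], [70, 11, 0, 8, -0.7], [102, 16, 0, 11, -0.7], [134, 21, 0, 14, -0.7], [166, 26, 0, 17, -0.7], [198, 31, 0, 20, -0.7], [230, 36, 0, 23, -0.7]],
  ],
)

```text
t: 6.5
eef_pos: [569.0, -8.2, 132.9]
tcp_rot: [3.141, 0.0, 1.49]
ft_force: [1.0, -0.6, -2.6]
opening: 0.25
grip_force: 30.0
```

Call:
step_arm(
  plan=[
    [[25, 30, 0, 3, -0.7], [50, 56, 0, 6, -0.7], [75, 76, 0, 9, -0.7], [95, 90, 0, 9.5, -0.7], [105, 98, 0, 9.5, -0.7], [105, 98, 0, 9.5, -0.7]],
  ],
)

```text
t: 7.0
eef_pos: [676.5, 89.6, 132.1]
tcp_rot: [3.141, -0.0, 1.329]
ft_force: [-0.3, -0.1, -2.9]
opening: 0.251
grip_force: 30.0
```

```bash
python3 -c "
from h import *
tgt(541.7,145.6,100,76)"
```

```text
at [676.5  89.6 132.1] [ 3.141 -0.     1.329] t 7.0 F [-0.3 -0.1 -2.9] M [-0.04 -0.09 -0.01] open 0.251 grip 30.0
shift [ 2.200e+01 -1.442e+02  3.210e+01  1.000e-01]
```

I kept the old axes for the second move, so it overshot sideways through free air. Correcting that.

Call:
step_arm(
  plan=[
    [[3, -20, 0, 0, -0.7], [8, -50, 0, 0, -0.7], [13, -80, 0, 0, -0.7], [18, -110, 0, 0, -0.7], [22, -132, 0, 0, -0.7], [22, -144, 10, 0, -0.7], [22, -144, 20, 0, -0.7], [22, -144, 20, 0, -0.7]],
  ],
)

```text
t: 7.67
eef_pos: [539.9, 143.1, 111.5]
tcp_rot: [-3.14, 0.001, 1.327]
ft_force: [0.5, -0.2, -1.9]
opening: 0.249
grip_force: 30.0
```

Run:
```python
from h import *
tgt(541.7,145.6,80,76)
f=lambda im,x,y,w,h,k:cv2.resize(im[y:y+h,x:x+w],None,fx=k,fy=k,interpolation=cv2.INTER_CUBIC)
p=lambda n:np.mean([env.read_camera(n).astype(np.float32) for _ in range(4)],0).astype(np.uint8)
a,b=p("side"),p("top");s0=cv2.imread("pics/side0.png")
d=np.abs(a.astype(int)-s0.astype(int)).sum(2)
# did bystanders move? diff mask away from arm
print([ (n,int(d[y:y+20,x:x+20].mean())) for n,x,y in (("rackpins",305,245),("glove",375,245),("pencils",362,185),("tape",372,215))])
cv2.imwrite("pics/ins.png",f(a,265,110,100,100,6))
```

```text
at [539.9 143.1 111.5] [-3.140e+00  1.000e-03  1.327e+00] t 7.67 F [ 0.5 -0.2 -1.9] M [-0.02 -0.13  0.02] open 0.249 grip 30.0
shift [ 2.8  1.1 31.5  0. ]
[('rackpins', 103), ('glove', 20), ('pencils', 18), ('tape', 22)]
```

View pics/ins.png

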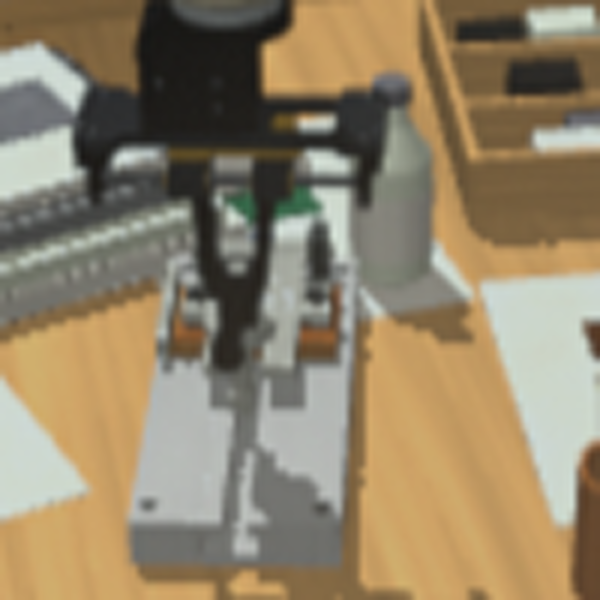

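The picture shows the bolt hanging upright in the fingers, with its lever trailing towards the camera: the lever end is at pixel (303,169), over the slot line. I'll check that against the prediction.

Run:
```python
from h import *
e=np.array([.2419,.9703]);ax=np.array([540.4,145])
le=ax-85*e
print("lever end pred",pj("side",[*le,65.6+88]), "seen ~(303,169)")
print("slot near end pred", pj("side",[521.1,63.1,32]), "seen", 265+245/6,110+525/6)
```

```text
lever end pred [301.96980266 168.91106812] seen ~(303,169)
slot near end pred [303.47900718 196.88476179] seen 305.8333333333333 197.5
```

Call:
step_arm(
  plan=[
    [[1, 1.1, 8, 0, -0.7], [2.8, 1.1, 16, 0, -0.7], [2.8, 1.1, 22, 0, -0.7], [2.8, 1.1, 27, 0, -0.7], [2.8, 1.1, 27, 0, -0.7]],
  ],
)

```text
t: 8.48
eef_pos: [541.9, 146.0, 84.2]
tcp_rot: [-3.14, 0.001, 1.327]
ft_force: [0.5, -0.2, -2.4]
opening: 0.249
grip_force: 30.0
```

Call:
step_arm(
  plan=[
    [[0, 0, 3, 0, -0.7], [0, 0, 6, 0, -0.7], [0, 0, 8, 0, -0.7], [0, 0, 10, 0, -0.7], [0, 0, 10, 0, -0.7]],
  ],
)

```text
t: 8.9
eef_pos: [543.3, 146.2, 77.5]
tcp_rot: [3.139, -0.001, 1.327]
ft_force: [-4.2, -1.0, 15.4]
opening: 0.251
grip_force: 30.0
```

Resting on a lip at about 15 N. I'll search sideways under light pressure.

Call:
step_arm(
  plan=[
    [[0, 1, 0, 0, -0.7], [0, 1.5, 0, 0, -0.7], [0, 2, 0, 0, -0.7], [0, 2.5, 0, 0, -0.7], [0, 3, 0, 0, -0.7], [0, 3, 0, 0, -0.7]],
  ],
)

```text
t: 9.4
eef_pos: [546.0, 145.6, 77.7]
tcp_rot: [3.14, -0.001, 1.327]
ft_force: [-4.1, 0.8, 17.9]
opening: 0.248
grip_force: 30.0
```

```bash
python3 -c "
from h import *
tgt(541.7,145.6,54,76)"
```

```text
at [546.  145.6  77.7] [ 3.140e+00 -1.000e-03  1.327e+00] t 9.4 F [-4.1  0.8 17.9] M [0.14 1.17 0.04] open 0.248 grip 30.0
shift [-1.1 -4.1 23.7  0. ]
```

Call:
step_arm(
  plan=[
    [[0, 0.7, 0, 0, -0.7], [0, 1.4, 0, 0, -0.7], [0, 2, 0, 0, -0.7], [0, 2, 0, 0, -0.7]],
  ],
)

```text
t: 9.73
eef_pos: [548.0, 145.2, 77.7]
tcp_rot: [3.14, -0.001, 1.327]
ft_force: [-4.8, 0.5, 18.5]
opening: 0.249
grip_force: 30.0
```

```bash
python3 -c "
from h import *
tgt(541.7,145.6,54,76)"
```

```text
at [548.  145.2  77.7] [ 3.140e+00 -1.000e-03  1.327e+00] t 9.73 F [-4.8  0.5 18.5] M [0.26 1.17 0.05] open 0.249 grip 30.0
shift [-1.1 -6.2 23.7  0. ]
```

Call:
step_arm(
  plan=[
    [[0, -2, 0, 0, -0.7], [0, -4, 0, 0, -0.7], [0, -5.5, 0, 0, -0.7], [0, -6.2, 0, 0, -0.7], [0, -7, 0, 0, -0.7], [0, -7.7, 0, 0, -0.7], [0, -8.4, 0, 0, -0.7], [0, -8.4, 0, 0, -0.7]],
  ],
)

```text
t: 10.4
eef_pos: [540.5, 146.9, 76.4]
tcp_rot: [3.138, -0.001, 1.327]
ft_force: [4.6, -1.2, -1.6]
opening: 0.25
grip_force: 30.0
```

```bash
python3 -c "
from h import *
tgt(541.7,145.6,54,76)"
```

```text
at [540.5 146.9  76.4] [ 3.138e+00 -1.000e-03  1.327e+00] t 10.4 F [ 4.6 -1.2 -1.6] M [-0.27 -1.17 -0.02] open 0.25 grip 30.0
shift [-0.9  1.5 22.4  0. ]
```

It dropped into the mouth: no vertical force now, and the −x wall is pressing. I'll ease back 1 mm and lower.

Call:
step_arm(
  plan=[
    [[0, 1.2, 0, 0, -0.7], [0, 1.2, 3, 0, -0.7], [0, 1.2, 6, 0, -0.7], [0, 1.2, 9, 0, -0.7], [0, 1.2, 11, 0, -0.7], [0, 1.2, 11, 0, -0.7]],
  ],
)

```text
t: 10.9
eef_pos: [540.6, 146.5, 64.1]
tcp_rot: [-3.142, 0.0, 1.327]
ft_force: [4.1, -1.4, -3.5]
opening: 0.247
grip_force: 30.0
```

```bash
python3 -c "
from h import *
tgt(541.7,145.6,54,76)"
```

```text
at [540.6 146.5  64.1] [-3.142  0.     1.327] t 10.9 F [ 4.1 -1.4 -3.5] M [-0.29 -1.18  0.09] open 0.247 grip 30.0
shift [-0.6  1.3 10.1  0. ]
```

Call:
step_arm(
  plan=[
    [[0, 1, 3, 0, -0.7], [0, 1, 6, 0, -0.7], [0, 1, 8, 0, -0.7], [0, 1, 9, 0, -0.7], [0, 1, 9, 0, -0.7]],
  ],
)

```text
t: 11.32
eef_pos: [540.9, 146.3, 55.3]
tcp_rot: [-3.14, 0.001, 1.327]
ft_force: [-0.4, -0.2, -2.4]
opening: 0.251
grip_force: 30.0
```

```bash
python3 -c "
from h import *
tgt(541.7,145.6,54,76)"
```

```text
at [540.9 146.3  55.3] [-3.140e+00  1.000e-03  1.327e+00] t 11.32 F [-0.4 -0.2 -2.4] M [-0.02 -0.07 -0.04] open 0.251 grip 30.0
shift [-0.5  0.9  1.3  0. ]
```

The head is in the channel, with its underside about 1 mm above the floor. Now I'll slide towards the fork.

Call:
step_arm(
  plan=[
    [[5, 0, 0, 0, -0.7], [14, 0, 0, 0, -0.7], [24, 0, 0, 0, -0.7], [34, 0, 0, 0, -0.7], [44, 0, 0, 0, -0.7], [52, 0, 0, 0, -0.7], [58, 0, 0, 0, -0.7], [58, 0, 0, 0, -0.7]],
  ],
)

```text
t: 11.98
eef_pos: [555.6, 203.9, 55.6]
tcp_rot: [3.141, -0.0, 1.328]
ft_force: [0.6, -0.5, -2.7]
opening: 0.248
grip_force: 30.0
```

```bash
python3 -c "
from h import *
tgt(561.5,225.1,54,76)"
```

```text
at [555.6 203.9  55.6] [ 3.141 -0.     1.328] t 11.98 F [ 0.6 -0.5 -2.7] M [-0.01 -0.09 -0.03] open 0.248 grip 30.0
shift [22.   0.6  1.6  0.1]
```

Call:
step_arm(
  plan=[
    [[3, 0, 0, 0, -0.7], [6, 0, 0, 0, -0.7], [9, 0, 0, 0, -0.7], [11, 0, 0, 0, -0.7], [13, 0, 0, 0, -0.7], [15, 0, 0, 0, -0.7], [16, 0, 0, 0, -0.7], [16, 0, 0, 0, -0.7]],
  ],
)

```text
t: 12.65
eef_pos: [559.3, 218.3, 55.7]
tcp_rot: [3.142, 0.0, 1.327]
ft_force: [-0.9, -0.0, -2.2]
opening: 0.248
grip_force: 30.0
```

Call:
step_arm(
  plan=[
    [[1, 0, 0, 0, -0.7], [2, 0, 0, 0, -0.7], [2, 0, 0, 0, -0.7]],
  ],
)

```text
t: 12.9
eef_pos: [559.8, 220.2, 55.7]
tcp_rot: [3.141, 0.0, 1.327]
ft_force: [0.4, -0.2, -2.1]
opening: 0.25
grip_force: 30.0
```

Call:
step_arm(
  plan=[
    [[1, 0, 0, 0, -0.7], [2, 0, 0, 0, -0.7], [2, 0, 0, 0, -0.7]],
  ],
)

```text
t: 13.15
eef_pos: [560.3, 222.2, 55.7]
tcp_rot: [3.141, 0.0, 1.327]
ft_force: [0.1, 0.1, -3.2]
opening: 0.254
grip_force: 30.0
```

Call:
step_arm(
  plan=[
    [[1, 0, 0, 0, -0.7], [2, 0, 0, 0, -0.7], [2, 0, 0, 0, -0.7]],
  ],
)

```text
t: 13.4
eef_pos: [560.5, 223.3, 55.6]
tcp_rot: [-3.141, 0.002, 1.327]
ft_force: [-0.6, -6.0, -1.4]
opening: 0.248
grip_force: 30.0
```

Contact at about 6 N. I'll press a little more and hold, then turn clockwise in stages.

Call:
step_arm(
  plan=[
    [[0.7, 0, 0, 0, -0.7], [0.7, 0, 0, 0, -0.7], [0.7, 0, 0, 0, -0.7]],
  ],
)

```text
t: 13.65
eef_pos: [560.5, 223.6, 55.6]
tcp_rot: [-3.141, 0.002, 1.327]
ft_force: [-1.2, -5.6, -0.9]
opening: 0.251
grip_force: 30.0
```

Call:
step_arm(
  plan=[
    [[0.3, 0, 0, 4, -0.7], [0.3, 0, 0, 8, -0.7], [0.3, 0, 0, 13, -0.7], [0.3, 0, 0, 18, -0.7], [0.3, 0, 0, 18, -0.7]],
  ],
)

```text
t: 14.07
eef_pos: [559.9, 223.9, 55.2]
tcp_rot: [-3.14, 0.003, 1.008]
ft_force: [-2.6, -7.3, -2.5]
opening: 0.25
grip_force: 30.0
```

```bash
python3 -c "
from h import *
tgt(560.5,223.3,54,-14)"
```

```text
at [559.9 223.9  55.2] [-3.140e+00  3.000e-03  1.008e+00] t 14.07 F [-2.6 -7.3 -2.5] M [-1.49  0.52 -0.01] open 0.25 grip 30.0
shift [-0.1  0.9  1.2 71.7]
```

Call:
step_arm(
  plan=[
    [[0, 0, 0, 6, -0.7], [0, 0, 0, 12, -0.7], [0, 0, 0, 18, -0.7], [0, 0, 0, 24, -0.7], [0, 0, 0, 30, -0.7], [0, 0, 0, 30, -0.7]],
  ],
)

```text
t: 14.57
eef_pos: [560.1, 224.3, 55.3]
tcp_rot: [3.142, 0.003, 0.485]
ft_force: [-3.5, -4.9, -2.3]
opening: 0.247
grip_force: 30.0
```

```bash
python3 -c "
from h import *
tgt(560.5,223.3,54,-14)"
```

```text
at [560.1 224.3  55.3] [3.142e+00 3.000e-03 4.850e-01] t 14.57 F [-3.5 -4.9 -2.3] M [-1.11  0.61  0.03] open 0.247 grip 30.0
shift [-0.1  1.1  1.3 41.8]
```

Call:
step_arm(
  plan=[
    [[0.3, -0.3, 0, 6, -0.7], [0.5, -0.5, 0, 12, -0.7], [0.5, -0.5, 0, 18, -0.7], [0.5, -0.5, 0, 24, -0.7], [0.5, -0.5, 0, 30, -0.7], [0.5, -0.5, 0, 33, -0.7], [0.5, -0.5, 0, 33, -0.7]],
  ],
)

```text
t: 15.15
eef_pos: [560.0, 225.3, 55.3]
tcp_rot: [3.14, 0.003, -0.087]
ft_force: [-3.0, -3.6, -3.1]
opening: 0.251
grip_force: 30.0
```

```bash
python3 -c "
from h import *
tgt(560.5,223.3,54,-14)"
```

```text
at [560.  225.3  55.3] [ 3.14e+00  3.00e-03 -8.70e-02] t 15.15 F [-3.  -3.6 -3.1] M [-0.64  1.09  0.05] open 0.251 grip 30.0
shift [0.7 1.9 1.3 9. ]
```

Call:
step_arm(
  plan=[
    [[0, -0.7, 0, 3, -0.7], [0, -0.7, 0, 6, -0.7], [0, -0.7, 0, 9, -0.7], [0, -0.7, 0, 9, -0.7]],
  ],
)

```text
t: 15.48
eef_pos: [560.0, 225.7, 55.2]
tcp_rot: [3.14, 0.003, -0.243]
ft_force: [-4.2, -4.9, -2.9]
opening: 0.249
grip_force: 30.0
```

```bash
python3 -c "
from h import *
tgt(560.5,223.3,54,-14)"
```

```text
at [560.  225.7  55.2] [ 3.14e+00  3.00e-03 -2.43e-01] t 15.48 F [-4.2 -4.9 -2.9] M [-1.04  1.08 -0.03] open 0.249 grip 30.0
shift [1.1 2.2 1.2 0.1]
```

Call:
step_arm(
  plan=[
    [[-0.6, 0, 0, 2, -0.7], [-0.6, 0, 0, 4, -0.7], [-0.6, 0, 0, 6, -0.7], [-0.6, 0, 0, 6, -0.7]],
  ],
)

```text
t: 15.82
eef_pos: [559.5, 226.0, 55.2]
tcp_rot: [3.14, 0.002, -0.347]
ft_force: [-3.9, -3.9, -2.2]
opening: 0.255
grip_force: 30.0
```

```bash
python3 -c "
from h import *
tgt(560.5,223.3,54,-14)"
```

```text
at [559.5 226.   55.2] [ 3.14e+00  2.00e-03 -3.47e-01] t 15.82 F [-3.9 -3.9 -2.2] M [-0.86  1.04  0.02] open 0.255 grip 30.0
shift [ 1.8  2.2  1.2 -5.9]
```

Call:
step_arm(
  plan=[
    [[-0.6, 0, 0, 2, -0.7], [-0.6, 0, 0, 4, -0.7], [-0.6, 0, 0, 4, -0.7]],
  ],
)

```text
t: 16.07
eef_pos: [559.2, 226.2, 55.3]
tcp_rot: [3.14, 0.002, -0.416]
ft_force: [-3.8, -3.9, -2.4]
opening: 0.252
grip_force: 30.0
```

```bash
python3 -c "
from h import *
tgt(560.5,223.3,54,-14)"
```

```text
at [559.2 226.2  55.3] [ 3.14e+00  2.00e-03 -4.16e-01] t 16.07 F [-3.8 -3.9 -2.4] M [-0.76  0.89 -0.04] open 0.252 grip 30.0
shift [ 2.4  2.1  1.3 -9.9]
```

100° turned without torque rise, past the required angle. I'll lower it 1 mm, release and lift away.

Call:
step_arm(
  plan=[
    [[0, 0, 1, 0, -0.7], [0, 0, 1.3, 0, -0.7], [0, 0, 1.3, 0, -0.5], [0, 0, 1.3, 0, -0.4], [0, 0, 1.3, 0, -0.2], [0, 0, 1.3, 0, -0.1], [0, 0, 1.3, 0, -0.1], [0, 0, 1.3, 0, -0.1]],
  ],
)

```text
t: 16.73
eef_pos: [560.4, 226.8, 54.6]
tcp_rot: [-3.141, -0.001, -0.418]
ft_force: [-1.3, 0.3, -0.7]
opening: 0.444
grip_force: 0.0
```

Call:
step_arm(
  plan=[
    [[0, 0, -4, 0, -0.1], [0, 0, -12, 0, -0.1], [0, 0, -24, 0, -0.1], [0, 0, -40, 0, -0.1], [0, 0, -65, 0, -0.1], [0, 0, -90, 0, -0.1], [0, 0, -115, 0, -0.1], [0, 0, -115, 0, -0.1]],
  ],
)

```text
t: 17.4
eef_pos: [562.1, 227.3, 175.6]
tcp_rot: [-3.136, -0.007, -0.418]
ft_force: [0.1, -0.3, 0.3]
opening: 0.453
grip_force: 0.0
```

Run:
```python
from h import *
tgt(560.5,223.3,54,-14)
im=np.mean([env.read_camera("side").astype(np.float32) for _ in range(4)],0)
c=np.array([560.5,224.5]);e=np.array([.2419,.9703])
# where is the dark lever? find dark pixels on circle of 75mm about home at lever height z=8+88
for a in range(0,360,10):
    p=[*(c+70*np.array([np.cos(np.radians(a)),np.sin(np.radians(a))])),98]
    u,v=pj("side",p).round().astype(int);print(a,int(im[v-1:v+2,u-1:u+2].mean()),end="; ")
print()
q=pj("side",[*c,104]);print("hub top pred",q)
u,v=q.round().astype(int);print(im[v-8:v+9,u-12:u+13].mean(2).astype(int)[::1])
```

```text
at [562.1 227.3 175.6] [-3.136 -0.007 -0.418] t 17.4 F [ 0.1 -0.3  0.3] M [0.04 0.03 0.01] open 0.453 grip 0.0
shift [  0.2   4.3 121.6 -10. ]
0 145; 10 151; 20 154; 30 141; 40 72; 50 142; 60 186; 70 151; 80 143; 90 130; 100 78; 110 95; 120 124; 130 122; 140 113; 150 65; 160 44; 170 70; 180 132; 190 146; 200 151; 210 137; 220 89; 230 86; 240 132; 250 97; 260 97; 270 92; 280 115; 290 96; 300 90; 310 91; 320 141; 330 149; 340 154; 350 153; 
hub top pred [305.96920638 156.34343697]
[[108 107 111 102  75  70  72  83 115 127 115 116 143 182 172 169 176 204
  206 207 207 200 142  78  70]
 [113  99 135 107  75  70  72  91 124 126 124 125 136 145 135 133 144 186
  189 188 189 181 114  71  68]
 [121 100 125 103  61  56  69 115 146 147 147 147 145 145 144 143 147 164
  165 165 166 158  91  59  56]
 [118 111 115  87  52  47  62 112 148 149 149 148 148 149 149 150 149 149
  149 149 151 145  86  51  49]
 [139 149 143  86  50  47  58 105 154 156 155 154 155 155 156 157 156 153
  154 157 158 150  85  51  49]
 [166 171 152 104  54  48  65 123 160 160 158 160 160 162 162 163 161 159
  160 162 161 142
[... 469 characters left out ...]
38  39  40  48  52  49  40  39  79 164
  167 162 161 140  86  71  85]
 [ 80 102  68  55  50  68  80  64  42  37  38  38  39  38  39  38  77 162
  165 163 159 129  73  55  66]
 [ 94 138 139 131 104 137 145 133  81  42  39  40  39  39  39  39  81 169
  172 173 165 152 131  92  99]
 [ 93 136 151 149 136 152 164 156  94  43  39  40  39  40  39  39  86 180
  184 182 168 167 164 148 153]
 [ 95 112 119 118 117 128 162 157  95  43  38  40  39  40  39  39  82 171
  175 172 159 132 129 129 131]
 [ 99  98  93  92  94 114 161 157  96  43  38  40  39  40  39  40  82 159
  166 164 142  95  93 108 110]
 [ 99  95  79  76  80 109 160 156  96  46  39  40  40  39  40  47  83 129
  147 161 134  81  76  88  90]]
```

The lever now points at about 158°, roughly 98° round from the slot. The hub top is where home predicts it, and the gripper is clear of everything. Handing in.

```bash
python3 -c "
from cell import env
print(env.job_done())"
```

```text
the job is handed in; nothing more can be done
None
```

The bolt is home in the fork, as far as the forces and camera show, with its lever turned about 98° clockwise and the gripper clear, and the job is handed in at about 17.6 s; no clear stop was felt in the turn, and the hand-in gave no verdict.

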